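# Stand the fallen sauce bottles up again in the seasoning tray

### The arm

A 7-joint arm with a two-finger parallel gripper is mounted at the origin on the work surface. World frame = base frame: x ahead of the robot, y to its left, z up, the work surface at z = 0. Lengths are in m, angles in rad, forces in N, time in s.
With the tool pointing down it reaches from about 0.425 to 0.875 m from the base axis. Payload 4.7 kg.
Tool frame: the origin (TCP) lies on the centre line of the jaws, within the pads' length; the fingertips stand 14 mm ahead of it and the grasp point (between the pads) lies 5 mm behind it; z points along the fingers, y is the line along which they close (so a half turn about z gives the same grasp; the last joint's range is limited). The gripper opens to 87 mm and grips with 3 to 60 N. Pads are 19 mm wide; open, the fingers measure 117 mm over their backs; the gripper's body (75 mm by 190 mm) begins 51 mm behind the grasp point.
Start: joints at [1.323, 0.321, -0.07, 1.45, 0.023, 1.371, -0.057], TCP at [0.168, -0.628, 0.237] pointing down, gripper open.
Joint ranges: [-2.86, 2.86], [-0.3, 2.09], [-1.38, 1.24], [0.06, 2.45], [-1.56, 4.7], [0.09, 2.05], [-2.69, 2.69]. Speed limits (rad/s): [2.57, 2.57, 3.14, 3.14, 3.14, 3.14, 3.14].

### API

Orientations are given as a rotation vector (axis times angle).
In Python, from bench import ctrl gives the robot as it stands.
- The arm moves only by the tool send_rows, never from a script. Its argument "steps" is a list of rows, each an object of numbers: "tx", "ty", "tz": the shift along the tool's x, y, z in units of 60 mm (1.0 is 60 mm); "turn": the turn about the tool's z in units of 8 degrees (1.0 is 8 degrees); "grip": the opening, from 0 (shut) to 1 (fully open). A call has 1 to 12 rows; each row shifts and turns the commanded pose from where the row before left it, along the tool's axes as they then stand; what a row does not reach is not made up. A row lasts 1/8 s, in which the tool goes at most 62.5 mm and 10.7 degrees, less where a joint would pass 70% of its speed; a pose out of reach is approached as far as the arm can. A call is refused whole if a number of a shift passes 1 or a number of a turn 1, either way. A call with a gripper value outside its range is refused whole. The fingers move at their own pace and stop on an object; "newtons" is the grip in N (left out, the last holds). Time passes only in rows, so rows that do not move let the fingers close. It gives the time, the measured TCP pose, the force, the opening and the grip force at its end, in the units of the state.
- ctrl.get_state(): the state, without advancing time (a new reading comes with each control period).
- ctrl.get_image(name): name is "scene" or "top" or "wrist"; returns a dict with "pixels" (480x640x3 uint8, red, green, blue), "K" (3x3 intrinsics, pixels), "dist" ([k1, k2, p1, p2, k3] as OpenCV has them; the pictures are not rectified), "cam_to_world" (4x4, takes a point from camera to world coordinates); the wrist camera has in their place "T_tool_cam" (4x4, takes a point from camera to tool coordinates, whose origin is the TCP and whose axes are the flange's). Camera axes: x right, y down, z forward; pixel columns grow to the right and rows downward; lengths in m; the calibration is good to about 2 mm. A picture is of the moment at which its call begins: read the wrist's pose just before it. There is no depth.
- ctrl.close_job(): hands the job in; it is judged then, once.
The state is a dict: "time": time; "joint_positions": joint angles; "qd": joint speeds; "joint_torque": joint torques, N m; "position": TCP position; "tool_rot": TCP orientation; "ft_force": force on the tool from outside, world axes, zero at the start; "torque": the same for the moment, N m; "grip_width": opening from 0.0 (shut) to 1.0 (fully open); "grip_force": force on a finger pad.
Only numpy, scipy, OpenCV 4.12 (cv2) and the standard library are available. Lean on these libraries where they do the work, as an engineer would, in place of code of your own. Each camera call takes 0.05 s, during which the arm holds its last target. There are 200 camera calls.

### The job

Two glass bottles have tipped over in the seasoning tray. Stand each of them upright again in the gap it fell from, in line with the row of containers that still stand, lowering it gently until it rests on the tray floor before you let go. The glass must not be dropped, even a short way, or pressed down hard; do not knock over or shift the standing containers, the rice bowls, the colander or the pepper mill.

Things in the scene. Friction and masses are not known exactly. Their poses are not given: they have to be found in the camera images.
- lane: Fixed stainless seasoning tray, the lane: 440 mm along its y, 172 mm along its x (x away from the robot). Floor 3 mm above the table. Far (+x) and end lips rise to 12 mm, inner faces 83 and 217 mm from the origin; the near upstand rises to 50 mm, inner face at x = -83 mm. Five places at 80 mm pitch along y; the second and fourth are the gaps. Origin: its underside's centre.
- row (a point): The middle of the row, on the lane floor, 40 mm on the robot's side of the lane's centre line and 3 mm up; axes as the lane's. The centres of the standing containers lie within 4 mm of its y axis; the fallen bottles' places are at about y = +80 mm and -80 mm on it.
- tall_bottle: Amber glass sauce bottle, 172 mm tall. Square body 54 mm wide up to 98 mm, shoulder to a 26 mm neck at 122 mm, fixed black round screw cap, 28 mm across, from 134 to 172 mm. 0.28 to 0.52 kg, mass centre about 56 mm from the base. Lies on its side on the lane floor, cap beyond the far lip. Origin: centre of its underside; z runs along its axis to the cap.
- small_bottle: Clear glass vinegar bottle, 154 mm tall. Square body 50 mm wide up to 84 mm, shoulder to a 26 mm neck at 106 mm, fixed black round screw cap, 28 mm across, from 116 to 154 mm. 0.22 to 0.41 kg, mass centre about 49 mm from the base. Lies on its side on the lane floor, cap beyond the far lip. Origin: centre of its underside; z runs along its axis to the cap.
- clip_jar: Glass jar with a clip-on glass lid and wire bail, 64 mm in diameter (69 mm over the clip), 103 mm tall, closed, standing in the lane at one of its ends or in its middle. Leave it where it stands. Origin: centre of its underside, z up.
- shaker: Steel shaker with a perforated dome lid, 60 mm in diameter, 95 mm tall, standing in another of these places. Leave it where it stands. Origin: centre of its underside, z up.
- spice_jar: Glass spice jar with a white screw lid, 58 mm in diameter, 101 mm tall, standing in the third of these places. Leave it where it stands. Origin: centre of its underside, z up.
- bowl_a: Porcelain rice bowl, 116 mm across, 60 mm tall, on the table to the right of the lane. Bystander. Origin: centre of its underside.
- bowl_b: A second, equal rice bowl, also to the right of the lane. Bystander. Origin: centre of its underside.
- colander: Steel colander, 224 mm across (280 mm over its two handles), 102 mm tall, to the left of the lane. Bystander. Origin: centre of its underside.
- pepper_mill: Dark wooden pepper mill with a winged ratchet head, 56 mm in diameter at its foot, 78 mm over its wings, 150 mm tall, to the right of the lane. Bystander. Origin: centre of its underside.

How it is judged:
By the outcome, as a careful person would: the job done as asked, in the order asked, and still so for the second after the job is handed in, with the robot touching nothing.
It also fails if it takes over 64 s, if anything falls off the work surface, if the arm or the gripper's body presses on something with over 40 N, if the wrist force passes 120 N, or if a joint passes its speed limit or range.

## Working session

There is one attempt and no reset: what is moved stays moved. The work goes in short steps, Python scripts to look and compute and a tool call to move; the robot and the scene stay as the last step left them, time stands still between calls to the robot, and variables do not carry over. Pictures are saved under pics/ and viewed, at most 10 in all, crops included, and the job is handed in when it is done.

Besides the shell and the picture viewer there is one more tool, called after "Emit:" as name(argument=value, ...) on one line, values as JSON. send_rows: Moves the arm, as the interface text tells. Its arguments: {"type":"object","properties":{"steps":{"type":"array"},"newtons":{"type":"number"}},"required":["steps"]}

```bash
mkdir -p pics; ls; python3 - <<'E'
from bench import ctrl
import cv2,numpy as np
s=ctrl.get_state();print(s)
for n in ["scene","top"]:
    d=ctrl.get_image(n);cv2.imwrite(f"pics/{n}0.png",d["pixels"][:,:,::-1])
    np.savez(f"{n}0.npz",**d);print(n,d["K"].tolist(),d["dist"],np.round(d["cam_to_world"],4).tolist())
E
```

```text
pics
{'time': 0.0, 'joint_positions': array([ 1.32306471,  0.32184097, -0.07006119,  1.45167972,  0.02260268,
        1.37081349, -0.05687247]), 'qd': array([-7.94901799e-05, -1.44339831e-03, -1.60587121e-04,  4.28609203e-04,
        6.72289310e-04, -5.97111737e-04, -4.08463422e-04]), 'joint_torque': array([ 3.57674198e-04, -4.91292858e+01, -4.04048776e-01, -3.12536180e+01,
       -6.42142701e-02,  4.37211629e-02,  1.94498421e-04]), 'position': array([ 0.16805139, -0.62734545,  0.23544728]), 'tool_rot': array([-3.11279730e+00, -4.09916211e-01,  5.70408745e-04]), 'ft_force': array([-0.31664187, -0.21711834,  0.63170203]), 'torque': array([-0.01171353, -0.01641928,  0.0830791 ]), 'grip_force': 0.0, 'grip_width': 1.0017534288417318}
scene [[507.4540034165219, 0.0, 317.4052177450523], [0.0, 507.4540034165219, 231.7470370645416], [0.0, 0.0, 1.0]] [-0.11510488  0.          0.          0.          0.        ] [[0.8414, 0.418, -0.3426, 1.0555], [0.5404, -0.6526, 0.531, -0.7782], [-0.0016, -0.6319, -0.775, 1.2113], [0.0, 0.0, 0.0, 1.0]]
top [[519.2366957548114, 0.0, 316.0836723257801], [0.0, 519.2366957548114, 243.1506711066899], [0.0, 0.0, 1.0]] [-0.15386325  0.          0.          0.          0.        ] [[0.0918, -0.9712, 0.2198, 0.2297], [-0.9958, -0.0898, 0.0193, 0.0029], [0.001, -0.2207, -0.9753, 1.528], [0.0, 0.0, 0.0, 1.0]]
```

View pics/top0.png

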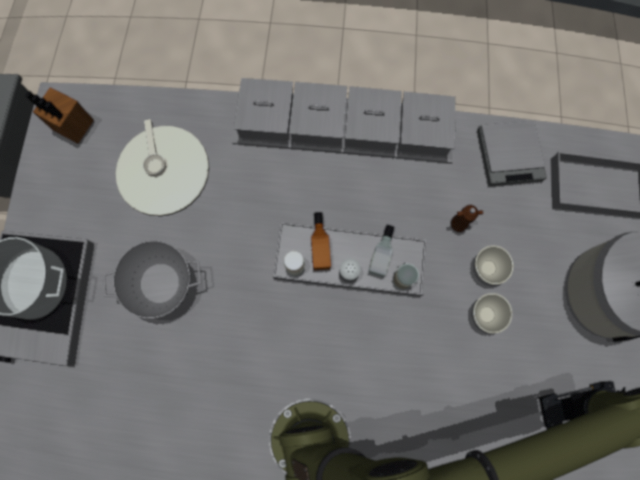

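View pics/scene0.png

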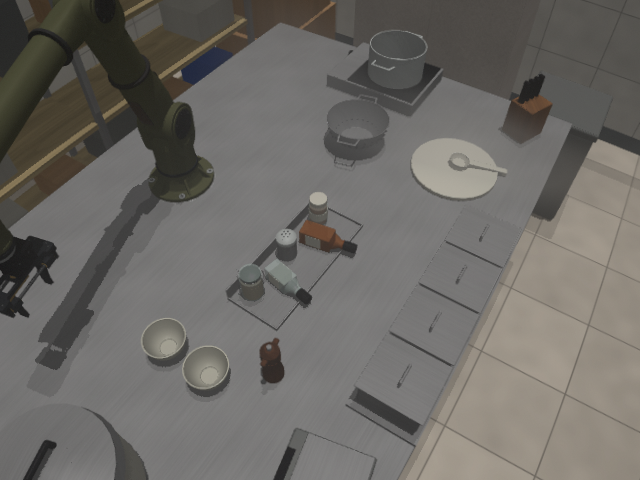

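The top view shows the lane at about (275–425, 225–295) px, the amber bottle with its cap at (318,218) and the clear bottle with its cap at (388,232). Both caps point away from the robot. I'll zoom in on that area.

```bash
cat > h.py <<'E'
import numpy as np,cv2
from scipy.spatial.transform import Rotation as R
def ray(d,px,T=None):
    T=d["cam_to_world"] if T is None else T
    p=cv2.undistortPoints(np.array(px,float).reshape(-1,1,2),d["K"],d["dist"]).reshape(-1,2)
    v=np.c_[p,np.ones(len(p))]@T[:3,:3].T
    return T[:3,3],v
def onz(d,px,z,T=None):
    o,v=ray(d,px,T); z=np.broadcast_to(z,len(v)); return o+v*((z-o[2])/v[:,2])[:,None]
def proj(d,P,T=None):
    T=d["cam_to_world"] if T is None else T
    w=np.linalg.inv(T); return cv2.projectPoints(np.array(P,float),cv2.Rodrigues(w[:3,:3])[0],w[:3,3],d["K"],d["dist"])[0].reshape(-1,2)
def tcp(s):
    T=np.eye(4);T[:3,:3]=R.from_rotvec(s["tool_rot"]).as_matrix();T[:3,3]=s["position"];return T
def crop(d,x,y,w,h,k,name):
    im=d["pixels"][y:y+h,x:x+w,::-1]; cv2.imwrite(name,cv2.resize(im,None,fx=k,fy=k,interpolation=cv2.INTER_CUBIC))
E
python3 - <<'E'
from h import *
d=np.load("top0.npz"); crop(d,265,200,175,110,4.5,"pics/topc.png")
E
```

```text
(no output)
```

View pics/topc.png

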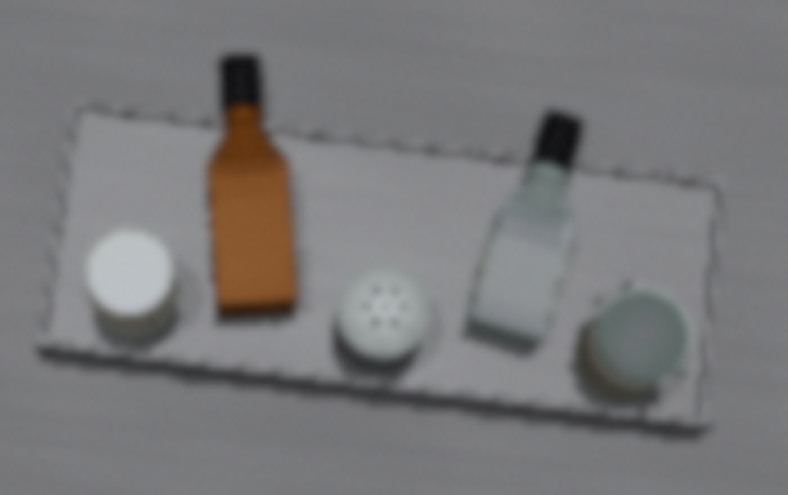

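The crop shows these positions in px: far lip corners (80,107) and (718,185); near corners (42,350) and (705,430); tall cap (240,55) to (241,105); small cap (563,112) to (553,162).

```bash
python3 - <<'E'
from h import *
d=np.load("top0.npz"); f=lambda a:np.array(a)/4.5+[265,200]
np.set_printoptions(precision=4,suppress=True)
L=onz(d,f([[80,107],[718,185]]),.012); N=onz(d,f([[705,430],[42,350]]),.05)
print("lane",L,N)
y=(L[0]-L[1])[:2];y2=(N[1]-N[0])[:2];print(np.degrees(np.arctan2(-y[0],y[1])),np.degrees(np.arctan2(-y2[0],y2[1])),np.hypot(*y),np.hypot(*y2))
print("centre",(L.mean(0)+N.mean(0))/2)
print("tall cap end/start",onz(d,f([[240,55],[241,105]]),.03),"base top",onz(d,f([[256,303]]),.057))
print("small cap",onz(d,f([[563,112],[553,162]]),.028),"base top",onz(d,f([[505,332]]),.053))
print("tops",onz(d,f([[130,272],[384,305],[640,330]]),[.104,.09,.106]))
E
```

```text
lane [[ 0.6219  0.1386  0.012 ]
 [ 0.6078 -0.2924  0.012 ]] [[ 0.4369 -0.2845  0.05  ]
 [ 0.45    0.1425  0.05  ]]
-1.873178150225761 -1.7558016116979687 0.43127493583893606 0.42714641992273505
centre [ 0.5291 -0.0739  0.031 ]
tall cap end/start [[0.6627 0.0346 0.03  ]
 [0.6284 0.0308 0.03  ]] base top [[0.4918 0.0089 0.057 ]]
small cap [[ 0.6441 -0.1831  0.028 ]
 [ 0.6092 -0.1785  0.028 ]] base top [[ 0.4882 -0.1517  0.053 ]]
tops [[ 0.4957  0.0883  0.104 ]
 [ 0.492  -0.0711  0.09  ]
 [ 0.4877 -0.2297  0.106 ]]
```

Emit:
send_rows(steps=[{"tz": -0.5,"grip": 1},{"tx": 0.7,"ty": -0.57,"tz": -0.3},{"tx": 0.7,"ty": -0.57,"tz": -0.3},{"tx": 0.7,"ty": -0.57,"tz": -0.3},{"tx": 0.7,"ty": -0.57},{"tx": 0.7,"ty": -0.57},{"tx": 0.7,"ty": -0.57},{"tx": 0.7,"ty": -0.57},{"tx": 0.7,"ty": -0.57},{"tx": 0.7,"ty": -0.57},{"tx": 0.7,"ty": -0.57},{"tx": 0.7,"ty": -0.57}])

```text
validation failed for argument at $.st...
```

Emit:
send_rows(steps=[{"turn": 0.9},{"turn": 0.9},{},{}])

```text
validation failed for argument at $.st...
```

```bash
python3 - <<'E'
from h import *
from bench import ctrl
s=ctrl.get_state();d=ctrl.get_image("wrist");print(s["position"],s["tool_rot"],s["ft_force"])
T=tcp(s)@d["T_tool_cam"];np.savez("w1.npz",T=T,**d);print(d["T_tool_cam"].round(4).tolist())
cv2.imwrite("pics/w1.png",d["pixels"][:,:,::-1])
E
```

```text
[ 0.16807654 -0.62738603  0.23558272] [-3.11299324e+00 -4.09949923e-01  5.62489198e-04] [ 0.44884313  0.25038839 -0.20139516]
[[0.0003, -0.9697, -0.2443, 0.0662], [1.0, 0.0004, -0.0007, -0.0001], [0.0008, -0.2443, 0.9697, -0.1473], [0.0, 0.0, 0.0, 1.0]]
```

View pics/w1.png

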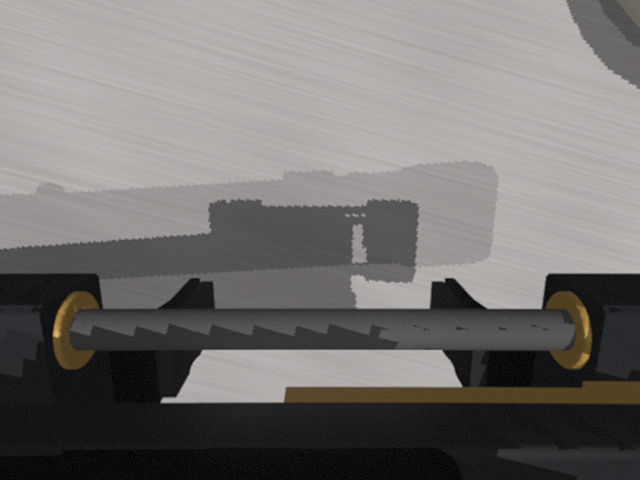

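The picture shows only the bare table and the fingers, because both moves were refused. I'll retry with every key in each row.

Emit:
send_rows(steps=[{"tx": 0,"ty": 0,"tz": -0.5,"turn": 0,"grip": 1},{"tx": 0.7,"ty": -0.57,"tz": -0.3,"turn": 0,"grip": 1},{"tx": 0.7,"ty": -0.57,"tz": -0.3,"turn": 0,"grip": 1},{"tx": 0.7,"ty": -0.57,"tz": -0.3,"turn": 0,"grip": 1},{"tx": 0.7,"ty": -0.57,"tz": 0,"turn": 0,"grip": 1},{"tx": 0.7,"ty": -0.57,"tz": 0,"turn": 0,"grip": 1}])

```text
time: 0.9
position: [0.3277, -0.4067, 0.3207]
tool_rot: [3.114, 0.41, 0.0]
ft_force: [0.9, 0.0, -0.4]
grip_width: 0.996
grip_force: 0.0
```

Emit:
send_rows(steps=[{"tx": 0.68,"ty": -0.54,"tz": 0,"turn": 0,"grip": 1},{"tx": 0.68,"ty": -0.54,"tz": 0,"turn": 0,"grip": 1},{"tx": 0.68,"ty": -0.54,"tz": 0,"turn": 0,"grip": 1},{"tx": 0.68,"ty": -0.54,"tz": 0,"turn": 0,"grip": 1},{"tx": 0.68,"ty": -0.54,"tz": 0,"turn": 0,"grip": 1},{"tx": 0.68,"ty": -0.54,"tz": 0,"turn": 0,"grip": 1},{"tx": 0.68,"ty": -0.54,"tz": 0,"turn": 0,"grip": 1},{"tx": 0.68,"ty": -0.54,"tz": 0,"turn": 0,"grip": 1},{"tx": 0,"ty": 0,"tz": 0,"turn": 1,"grip": 1},{"tx": 0,"ty": 0,"tz": 0,"turn": 1,"grip": 1},{"tx": 0,"ty": 0,"tz": 0,"turn": 0,"grip": 1},{"tx": 0,"ty": 0,"tz": 0,"turn": 0,"grip": 1}])

```text
time: 2.4
position: [0.5748, -0.0736, 0.3204]
tool_rot: [3.141, -0.024, -0.0]
ft_force: [-0.6, -0.5, -0.3]
grip_width: 0.998
grip_force: 0.0
```

```bash
python3 - <<'E'
from h import *
from bench import ctrl
s=ctrl.get_state();d=ctrl.get_image("wrist");print(s["position"],s["tool_rot"],s["ft_force"])
T=tcp(s)@d["T_tool_cam"];np.savez("w2.npz",T=T,**d)
cv2.imwrite("pics/w2.png",d["pixels"][:,:,::-1])
E
```

```text
[ 0.57483921 -0.07363131  0.32040435] [ 3.14137413e+00 -2.42346013e-02 -4.78916528e-04] [-0.56808747 -0.54988018 -0.26750538]
```

View pics/w2.png

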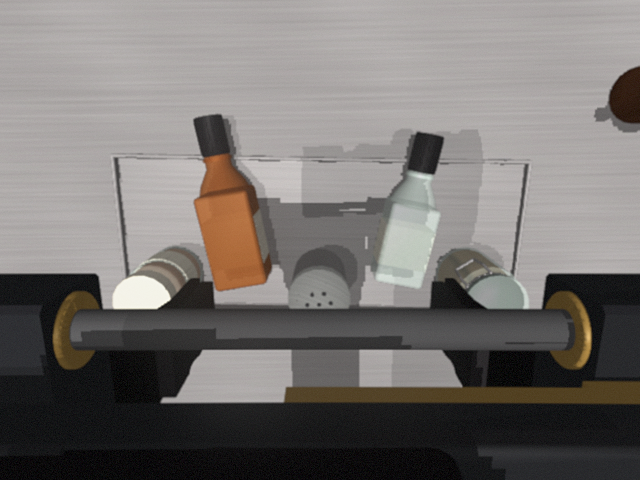

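The wrist view shows the tall cap from (208,117) to (216,155), the small cap from (429,136) to (422,171), and the far lip from (113,156) to (528,161).

```bash
python3 - <<'E'
from h import *
np.set_printoptions(precision=4,suppress=True)
d=np.load("w2.npz");T=d["T"]
L=onz(d,[[113,156],[528,161]],.012,T);y=L[0]-L[1];print("lip",L,np.degrees(np.arctan2(-y[0],y[1])),np.hypot(*y[:2]))
for n,px,z,b,zb in [("tall",[[208,117],[216,155]],.03,[[219,287],[267,280],[197,205],[249,193]],.057),("small",[[429,136],[422,171]],.028,[[377,278],[421,287],[391,202],[437,210]],.053)]:
    c=onz(d,px,z,T);q=onz(d,b,zb,T);v=c[0]-c[1];u=(q[2]+q[3]-q[0]-q[1])/2
    print(n,c,"yaw cap",np.degrees(np.arctan2(v[1],v[0])),"yaw body",np.degrees(np.arctan2(u[1],u[0])),"base",(q[0]+q[1])/2,q)
    w=c[0]-(q[0]+q[1])/2;print(" yaw overall",np.degrees(np.arctan2(w[1],w[0])),np.hypot(*w[:2]))
E
```

```text
lip [[ 0.6217  0.1429  0.012 ]
 [ 0.61   -0.2882  0.012 ]] -1.543574972459192 0.43132337045811886
tall [[0.6586 0.0369 0.03  ]
 [0.6221 0.0319 0.03  ]] yaw cap 7.770043935020804 yaw body 9.27860572540833 base [0.4956 0.0078 0.057 ] [[ 0.4922  0.0323  0.057 ]
 [ 0.499  -0.0167  0.057 ]
 [ 0.5763  0.0473  0.057 ]
 [ 0.5872 -0.0035  0.057 ]]
 yaw overall 10.11509432504253 0.16555206285940444
small [[ 0.6373 -0.1805  0.028 ]
 [ 0.603  -0.1751  0.028 ]] yaw cap -9.010355342355592 yaw body -8.910097618319826 base [ 0.4929 -0.1507  0.053 ] [[ 0.498  -0.1282  0.053 ]
 [ 0.4877 -0.1733  0.053 ]
 [ 0.5758 -0.1405  0.053 ]
 [ 0.5672 -0.1856  0.053 ]]
 yaw overall -11.649685940126846 0.1474518347056263
```

Emit:
send_rows(steps=[{"tx": 0.38,"ty": -0.6,"tz": 0.5,"turn": 0,"grip": 1},{"tx": 0.38,"ty": -0.6,"tz": 0.5,"turn": 0,"grip": 1},{"tx": 0.38,"ty": -0.6,"tz": 0.5,"turn": 0,"grip": 1},{"tx": 0,"ty": 0,"tz": 0.5,"turn": -0.64,"grip": 1},{"tx": 0,"ty": 0,"tz": 0.5,"turn": -0.64,"grip": 1},{"tx": 0,"ty": 0,"tz": 0.5,"turn": 0,"grip": 1},{"tx": 0,"ty": 0,"tz": 0,"turn": 0,"grip": 1},{"tx": 0,"ty": 0,"tz": 0,"turn": 0,"grip": 1}])

```text
time: 3.45
position: [0.646, 0.0332, 0.1418]
tool_rot: [-3.131, -0.253, -0.003]
ft_force: [-0.3, 0.3, 0.4]
grip_width: 0.997
grip_force: 0.0
```

Emit:
send_rows(steps=[{"tx": 0,"ty": 0,"tz": 0.5,"turn": 0,"grip": 1},{"tx": 0,"ty": 0,"tz": 0.5,"turn": 0,"grip": 1},{"tx": 0,"ty": 0,"tz": 0.45,"turn": 0,"grip": 1},{"tx": 0,"ty": 0,"tz": 0.3,"turn": 0,"grip": 1},{"tx": 0,"ty": 0,"tz": 0.17,"turn": 0,"grip": 1},{"tx": 0,"ty": 0,"tz": 0,"turn": 0,"grip": 0.5},{"tx": 0,"ty": 0,"tz": 0,"turn": 0,"grip": 0.4},{"tx": 0,"ty": 0,"tz": 0,"turn": 0,"grip": 0.2},{"tx": 0,"ty": 0,"tz": 0,"turn": 0,"grip": 0.2},{"tx": 0,"ty": 0,"tz": 0,"turn": 0,"grip": 0.2},{"tx": 0,"ty": 0,"tz": 0,"turn": 0,"grip": 0.2},{"tx": 0,"ty": 0,"tz": 0,"turn": 0,"grip": 0.2}], newtons=12)

```text
time: 4.95
position: [0.6453, 0.0335, 0.0253]
tool_rot: [-3.131, -0.253, -0.0]
ft_force: [-0.0, -0.3, 0.1]
grip_width: 0.314
grip_force: 12.0
```

Emit:
send_rows(steps=[{"tx": -0.04,"ty": 0,"tz": -0.18,"turn": 0,"grip": 0.2},{"tx": -0.04,"ty": 0,"tz": -0.18,"turn": 0,"grip": 0.2},{"tx": -0.06,"ty": 0,"tz": -0.16,"turn": 0,"grip": 0.2},{"tx": -0.06,"ty": 0,"tz": -0.16,"turn": 0,"grip": 0.2},{"tx": -0.08,"ty": 0,"tz": -0.15,"turn": 0,"grip": 0.2},{"tx": -0.08,"ty": 0,"tz": -0.15,"turn": 0,"grip": 0.2},{"tx": -0.1,"ty": 0,"tz": -0.14,"turn": 0,"grip": 0.2},{"tx": -0.1,"ty": 0,"tz": -0.14,"turn": 0,"grip": 0.2},{"tx": -0.12,"ty": 0,"tz": -0.13,"turn": 0,"grip": 0.2},{"tx": -0.12,"ty": 0,"tz": -0.13,"turn": 0,"grip": 0.2},{"tx": -0.13,"ty": 0,"tz": -0.11,"turn": 0,"grip": 0.2},{"tx": -0.13,"ty": 0,"tz": -0.11,"turn": 0,"grip": 0.2}])

```text
time: 6.45
position: [0.5824, 0.0229, 0.1303]
tool_rot: [3.131, 0.253, 0.002]
ft_force: [0.4, -0.1, -2.4]
grip_width: 0.317
grip_force: 12.0
```

```bash
python3 - <<'E'
from h import *
from bench import ctrl
s=ctrl.get_state();print(s["ft_force"],s["torque"])
a=ctrl.get_image("scene");b=ctrl.get_image("wrist")
c=cv2.resize(a["pixels"][150:350,200:400],(480,480),interpolation=cv2.INTER_CUBIC)
w=cv2.resize(b["pixels"],(320,240));c[:240//2*1,:160]=cv2.resize(w,(160,120))
cv2.imwrite("pics/m1.png",c[:,:,::-1])
E
```

```text
[ 0.36362292 -0.08001735 -2.35047159] [ 0.03234861 -0.19223927 -0.05844466]
```

View pics/m1.png

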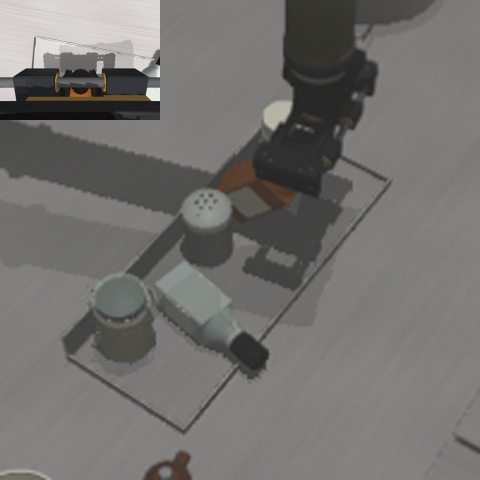

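The inset and scene view show the amber bottle partway up, turning in the grip with its base still on the floor. I'll continue the arc and then lift it clear so it can hang.

Emit:
send_rows(steps=[{"tx": -0.15,"ty": 0,"tz": -0.09,"turn": 0,"grip": 0.2},{"tx": -0.15,"ty": 0,"tz": -0.09,"turn": 0,"grip": 0.2},{"tx": -0.16,"ty": 0,"tz": -0.08,"turn": 0,"grip": 0.2},{"tx": -0.16,"ty": 0,"tz": -0.07,"turn": 0,"grip": 0.2},{"tx": -0.16,"ty": 0,"tz": -0.06,"turn": 0,"grip": 0.2},{"tx": -0.16,"ty": 0,"tz": -0.06,"turn": 0,"grip": 0.2},{"tx": -0.1,"ty": 0,"tz": -0.06,"turn": 0,"grip": 0.2},{"tx": 0,"ty": 0,"tz": -0.08,"turn": 0,"grip": 0.2},{"tx": 0,"ty": 0,"tz": -0.1,"turn": 0,"grip": 0.2},{"tx": 0,"ty": 0,"tz": -0.06,"turn": 0,"grip": 0.2},{"tx": 0,"ty": 0,"tz": 0,"turn": 0,"grip": 0.2},{"tx": 0,"ty": 0,"tz": 0,"turn": 0,"grip": 0.2}])

```text
time: 8.05
position: [0.5208, 0.0131, 0.1745]
tool_rot: [-3.131, -0.253, 0.001]
ft_force: [0.6, 0.1, -4.1]
grip_width: 0.316
grip_force: 12.0
```

```bash
python3 - <<'E'
from h import *
from bench import ctrl
s=ctrl.get_state();print(s["ft_force"],s["torque"])
a=ctrl.get_image("scene");np.savez("m2.npz",**a);b=ctrl.get_image("top")
c=np.zeros((600,600+0,3),np.uint8)
c=cv2.resize(a["pixels"][170:290,250:370],(600,600),interpolation=cv2.INTER_CUBIC)
cv2.imwrite("pics/m2.png",c[:,:,::-1])
E
```

```text
[ 0.61625862  0.05049832 -4.10520327] [-0.0315804  -0.05002216  0.05592498]
```

View pics/m2.png

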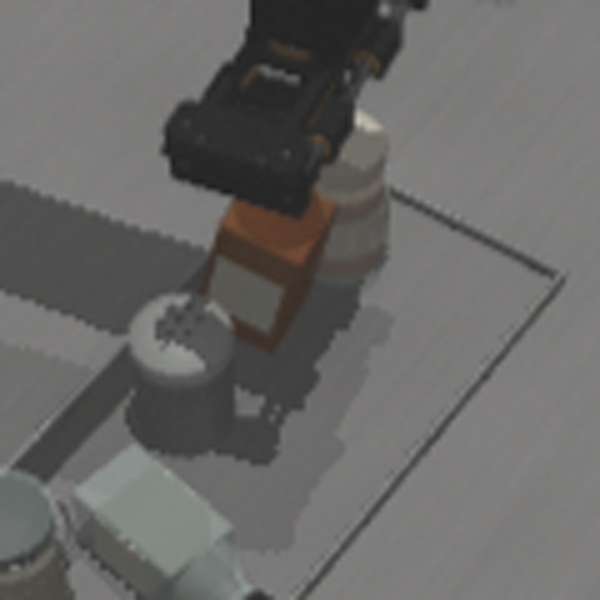

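The bottle hangs near vertical, with its front corner edge running from about (303,262) to (272,348) in the crop. I'll compare that with the projected geometry to get the tilt.

```bash
cat >> h.py <<'E'
def bottle(g,yaw,tilt,s,h,w):
    """corners (+x,-y),(+x,+y),(-x,-y) at body top h then base; g grasp point, s its height on the axis; tilt>0: base toward robot"""
    M=R.from_euler("ZY",[yaw,tilt],degrees=True).as_matrix()
    a=w/2; return np.array([g+M@np.array([x*a,y*a,z-s]) for z in (h,0) for x,y in ((1,-1),(1,1),(-1,-1))])
E
python3 - <<'E'
from h import *
np.set_printoptions(precision=1,suppress=True)
d=np.load("m2.npz")
g=np.array([.5208,.0131,.1795])
for t in (0,5,10,15,20): print(t,((proj(d,bottle(g,9.2,t,.156,.098,.054))-[250,170])*5).tolist())
E
```

```text
0 [[325.43917622215787, 266.61478311748994], [363.2029335699829, 200.66440377608131], [238.27890502688888, 237.6855731149037], [326.2903221424577, 373.39197147848313], [362.17020722039877, 308.51503474721596], [243.48307273745888, 344.9310669196993]]
5 [[317.06903269234317, 266.27182297984416], [354.9370521647228, 200.46170998024635], [230.2177089898791, 232.09205309105926], [305.17209379334076, 367.94449371938526], [341.3671798235478, 303.3820890272696], [222.85166001447578, 334.8275687737031]]
10 [[308.4559764100672, 265.3175385461316], [346.440861498065, 199.64660687833998], [222.51052277770242, 226.13317177151615], [283.9990812612916, 361.2363333662636], [320.5288363587036, 296.9750291797185], [202.63836876261507, 323.67824470739197]]
15 [[299.661028192852, 263.7619457603765], [337.77461202419516, 198.2280919630162], [215.21073297623929, 219.8487932570086], [262.8947145806808, 353.3162543557043], [299.7773821853855, 289.3410745445443], [182.95861004073487, 311.5474323432592]]
20 [[290.7456963847491, 261.6187005172267], [328.9989996995081, 196.2188497848014], [208.3695349240071, 213.28096611450377], [241.98033853862682, 344.23717859263775], [279.23292596357896, 280.531796941218], [163.9258281768133, 298.50329806101524]]
```

The tilt is about 13°, with the cap leaning away from the robot because of pad friction. I'll align the yaw with the lane, rest the heel lightly on the floor and finish the arc.

Emit:
send_rows(steps=[{"tx": 0,"ty": 0,"tz": 0,"turn": 0.35,"grip": 0.2},{"tx": 0,"ty": 0,"tz": 0,"turn": 0.35,"grip": 0.2},{"tx": 0,"ty": 0,"tz": 0,"turn": 0.35,"grip": 0.2},{"tx": 0,"ty": 0,"tz": 0,"turn": 0.32,"grip": 0.2},{"tx": 0.08,"ty": 0.04,"tz": 0,"turn": 0,"grip": 0.2},{"tx": 0.08,"ty": 0.05,"tz": 0,"turn": 0,"grip": 0.2},{"tx": 0,"ty": 0,"tz": 0.1,"turn": 0,"grip": 0.2},{"tx": 0,"ty": 0,"tz": 0.08,"turn": 0,"grip": 0.2},{"tx": 0,"ty": 0,"tz": 0.06,"turn": 0,"grip": 0.2},{"tx": 0,"ty": 0,"tz": 0.03,"turn": 0,"grip": 0.2},{"tx": 0,"ty": 0,"tz": 0,"turn": 0,"grip": 0.2},{"tx": 0,"ty": 0,"tz": 0,"turn": 0,"grip": 0.2}])

```text
time: 9.65
position: [0.5304, 0.0074, 0.1587]
tool_rot: [3.141, -0.047, 0.0]
ft_force: [0.1, 0.2, -3.7]
grip_width: 0.315
grip_force: 12.0
```

Emit:
send_rows(steps=[{"tx": 0,"ty": 0,"tz": 0.02,"turn": 0,"grip": 0.2},{"tx": 0,"ty": 0,"tz": 0,"turn": 0,"grip": 0.2},{"tx": 0,"ty": 0,"tz": 0.015,"turn": 0,"grip": 0.2},{"tx": 0,"ty": 0,"tz": 0,"turn": 0,"grip": 0.2}])

```text
time: 10.15
position: [0.5303, 0.0074, 0.1564]
tool_rot: [3.141, -0.047, -0.0]
ft_force: [1.1, 0.7, -3.8]
grip_width: 0.316
grip_force: 12.0
```

Emit:
send_rows(steps=[{"tx": 0,"ty": 0,"tz": 0.015,"turn": 0,"grip": 0.2},{"tx": 0,"ty": 0,"tz": 0.015,"turn": 0,"grip": 0.2},{"tx": 0,"ty": 0,"tz": 0,"turn": 0,"grip": 0.2}])

```text
time: 10.52
position: [0.5309, 0.0073, 0.1553]
tool_rot: [3.141, -0.047, 0.002]
ft_force: [0.1, 0.1, 0.6]
grip_width: 0.315
grip_force: 12.0
```

The heel now touches the floor lightly. Dragging toward the robot will rotate the bottle upright.

Emit:
send_rows(steps=[{"tx": -0.05,"ty": 0,"tz": 0,"turn": 0,"grip": 0.2},{"tx": -0.05,"ty": 0,"tz": 0,"turn": 0,"grip": 0.2},{"tx": -0.05,"ty": 0,"tz": 0,"turn": 0,"grip": 0.2},{"tx": -0.05,"ty": 0,"tz": 0,"turn": 0,"grip": 0.2},{"tx": 0,"ty": 0,"tz": 0,"turn": 0,"grip": 0.2}])

```text
time: 11.15
position: [0.5184, 0.0077, 0.155]
tool_rot: [3.141, -0.047, 0.001]
ft_force: [-0.2, -0.4, 4.9]
grip_width: 0.317
grip_force: 12.0
```

Emit:
send_rows(steps=[{"tx": -0.05,"ty": 0,"tz": 0,"turn": 0,"grip": 0.2},{"tx": -0.05,"ty": 0,"tz": 0,"turn": 0,"grip": 0.2},{"tx": -0.05,"ty": 0,"tz": 0,"turn": 0,"grip": 0.2},{"tx": -0.05,"ty": 0,"tz": 0,"turn": 0,"grip": 0.2},{"tx": 0,"ty": 0,"tz": 0,"turn": 0,"grip": 0.2}])

```text
time: 11.78
position: [0.5056, 0.0081, 0.154]
tool_rot: [3.141, -0.047, -0.002]
ft_force: [0.3, 0.3, -0.6]
grip_width: 0.314
grip_force: 12.0
```

Emit:
send_rows(steps=[{"tx": -0.05,"ty": 0,"tz": 0.006,"turn": 0,"grip": 0.2},{"tx": -0.05,"ty": 0,"tz": 0.006,"turn": 0,"grip": 0.2},{"tx": -0.05,"ty": 0,"tz": 0.008,"turn": 0,"grip": 0.2},{"tx": -0.04,"ty": 0,"tz": 0.008,"turn": 0,"grip": 0.2},{"tx": 0,"ty": 0,"tz": 0,"turn": 0,"grip": 0.2}])

```text
time: 12.4
position: [0.4947, 0.0084, 0.153]
tool_rot: [3.141, -0.047, -0.0]
ft_force: [-0.0, -0.6, -1.7]
grip_width: 0.317
grip_force: 12.0
```

```bash
python3 - <<'E'
from h import *
from bench import ctrl
s=ctrl.get_state();print(s["position"],s["ft_force"],s["torque"])
a=ctrl.get_image("scene");np.savez("m3.npz",**a)
crop(a,250,170,120,120,5,"pics/m3.png")
g=s["position"]+[0,0,.005]
for t in (-5,0,5,10): print(t,((proj(a,bottle(g,-1.7,t,.156,.098,.054))-[250,170])*5).round().tolist())
E
```

```text
[0.49468705 0.00840264 0.15303719] [-0.03512648 -0.62187849 -1.66838773] [ 0.07549703 -0.0753812   0.01669123]
-5 [[277.0, 281.0], [331.0, 222.0], [202.0, 246.0], [292.0, 392.0], [343.0, 333.0], [220.0, 357.0]]
0 [[270.0, 280.0], [324.0, 221.0], [194.0, 240.0], [274.0, 385.0], [325.0, 327.0], [202.0, 345.0]]
5 [[263.0, 278.0], [317.0, 220.0], [187.0, 233.0], [256.0, 376.0], [307.0, 319.0], [184.0, 332.0]]
10 [[256.0, 276.0], [310.0, 218.0], [180.0, 226.0], [237.0, 367.0], [288.0, 309.0], [166.0, 318.0]]
```

View pics/m3.png

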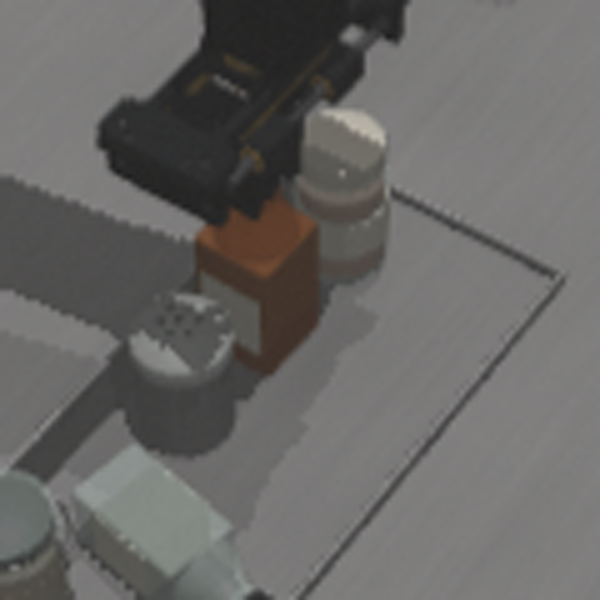

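The bottle's front edge runs from (265,275) to (265,372), so about 2° of tilt is left. A small final adjustment should settle the base flat.

Emit:
send_rows(steps=[{"tx": -0.04,"ty": 0,"tz": 0.006,"turn": 0,"grip": 0.2},{"tx": -0.04,"ty": 0,"tz": 0.008,"turn": 0,"grip": 0.2},{"tx": 0,"ty": 0,"tz": 0.005,"turn": 0,"grip": 0.2},{"tx": 0,"ty": 0,"tz": 0,"turn": 0,"grip": 0.2},{"tx": 0,"ty": 0,"tz": 0,"turn": 0,"grip": 0.2}])

```text
time: 13.08
position: [0.4916, 0.0086, 0.1531]
tool_rot: [3.141, -0.047, 0.005]
ft_force: [2.2, -0.2, 5.5]
grip_width: 0.321
grip_force: 12.0
```

Vertical and lateral resistance both rose, so the base is flat. I'll relax the load, soften the grip and let go.

Emit:
send_rows(steps=[{"tx": 0.015,"ty": 0,"tz": -0.01,"turn": 0,"grip": 0.2},{"tx": 0,"ty": 0,"tz": 0,"turn": 0,"grip": 0.2},{"tx": 0,"ty": 0,"tz": 0,"turn": 0,"grip": 0.2}], newtons=4)

```text
time: 13.45
position: [0.4917, 0.0086, 0.153]
tool_rot: [3.141, -0.047, 0.002]
ft_force: [1.5, 0.8, 6.0]
grip_width: 0.319
grip_force: 4.0
```

Emit:
send_rows(steps=[{"tx": 0,"ty": 0,"tz": -0.015,"turn": 0,"grip": 0.2},{"tx": 0,"ty": 0,"tz": 0,"turn": 0,"grip": 0.2},{"tx": 0,"ty": 0,"tz": 0,"turn": 0,"grip": 0.2}])

```text
time: 13.82
position: [0.4909, 0.0086, 0.1532]
tool_rot: [-3.141, 0.047, 0.001]
ft_force: [1.7, 0.1, 4.1]
grip_width: 0.315
grip_force: 4.0
```

```bash
python3 - <<'E'
from h import *
from bench import ctrl
s=ctrl.get_state();print(s["position"],s["ft_force"],s["torque"])
a=ctrl.get_image("scene");np.savez("m4.npz",**a)
crop(a,280,200,60,55,10,"pics/m4.png")
g=s["position"]+[0,0,.006]
for t in (-3,0,3): print(t,((proj(a,bottle(g,-1.7,t,.156,.098,.054))-[280,200])*10).round().tolist())
E
```

```text
[0.4909143  0.00859854 0.15317208] [1.68986276 0.12193393 4.08140825] [ 0.02427151 -0.22754002  0.00777817]
-3 [[239.0, 253.0], [346.0, 135.0], [87.0, 178.0], [260.0, 470.0], [362.0, 354.0], [115.0, 396.0]]
0 [[230.0, 252.0], [338.0, 134.0], [78.0, 171.0], [238.0, 461.0], [340.0, 345.0], [93.0, 382.0]]
3 [[222.0, 250.0], [329.0, 133.0], [70.0, 163.0], [216.0, 451.0], [318.0, 336.0], [72.0, 366.0]]
```

View pics/m4.png

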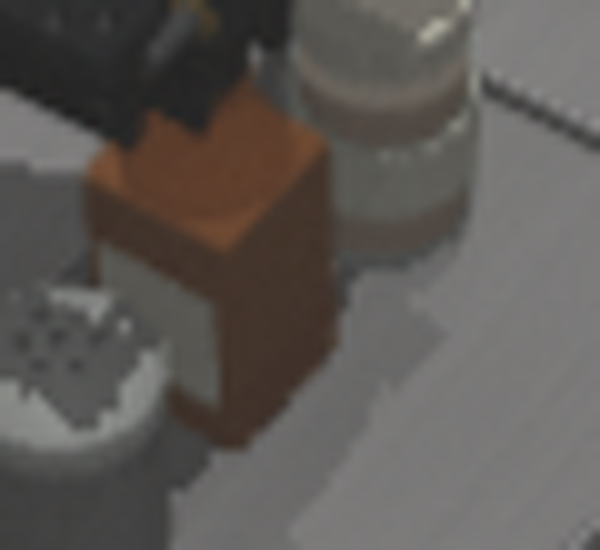

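The front edge runs (226,248) to (238,450), so the bottle is upright to within measurement. I'll release after removing the residual side push.

Emit:
send_rows(steps=[{"tx": 0.03,"ty": 0,"tz": -0.02,"turn": 0,"grip": 0.2},{"tx": 0,"ty": 0,"tz": 0,"turn": 0,"grip": 0.2},{"tx": 0,"ty": 0,"tz": 0,"turn": 0,"grip": 0.2}], newtons=3)

```text
time: 14.25
position: [0.4919, 0.0085, 0.1536]
tool_rot: [-3.141, 0.047, 0.004]
ft_force: [-1.1, -0.5, -4.0]
grip_width: 0.322
grip_force: 3.0
```

Emit:
send_rows(steps=[{"tx": -0.012,"ty": 0,"tz": 0.012,"turn": 0,"grip": 0.2},{"tx": 0,"ty": 0,"tz": 0,"turn": 0,"grip": 0.2},{"tx": 0,"ty": 0,"tz": 0,"turn": 0,"grip": 0.2}])

```text
time: 14.62
position: [0.4921, 0.0085, 0.1538]
tool_rot: [3.141, -0.047, 0.0]
ft_force: [0.2, -0.1, -3.8]
grip_width: 0.318
grip_force: 3.0
```

Emit:
send_rows(steps=[{"tx": 0,"ty": 0,"tz": 0.01,"turn": 0,"grip": 0.2},{"tx": 0,"ty": 0,"tz": 0,"turn": 0,"grip": 0.2},{"tx": 0,"ty": 0,"tz": 0,"turn": 0,"grip": 0.2}])

```text
time: 15.0
position: [0.4921, 0.0085, 0.1532]
tool_rot: [3.141, -0.047, -0.0]
ft_force: [0.8, 0.2, -4.4]
grip_width: 0.318
grip_force: 3.0
```

Emit:
send_rows(steps=[{"tx": 0,"ty": 0,"tz": 0.01,"turn": 0,"grip": 0.2},{"tx": 0,"ty": 0,"tz": 0,"turn": 0,"grip": 0.2},{"tx": 0,"ty": 0,"tz": 0,"turn": 0,"grip": 0.2}])

```text
time: 15.38
position: [0.4926, 0.0085, 0.153]
tool_rot: [3.141, -0.047, 0.002]
ft_force: [0.1, 0.4, -0.8]
grip_width: 0.321
grip_force: 3.0
```

Emit:
send_rows(steps=[{"tx": 0,"ty": 0,"tz": 0.008,"turn": 0,"grip": 0.2},{"tx": 0,"ty": 0,"tz": 0,"turn": 0,"grip": 0.2},{"tx": 0,"ty": 0,"tz": 0,"turn": 0,"grip": 0.2}])

```text
time: 15.75
position: [0.4929, 0.0085, 0.1528]
tool_rot: [3.141, -0.047, 0.003]
ft_force: [0.7, -0.5, 3.8]
grip_width: 0.318
grip_force: 3.0
```

Emit:
send_rows(steps=[{"tx": 0,"ty": 0,"tz": 0,"turn": 0,"grip": 0.34},{"tx": 0,"ty": 0,"tz": 0,"turn": 0,"grip": 0.36},{"tx": 0,"ty": 0,"tz": 0,"turn": 0,"grip": 0.45},{"tx": 0,"ty": 0,"tz": 0,"turn": 0,"grip": 0.6},{"tx": 0,"ty": 0,"tz": 0,"turn": 0,"grip": 0.6}])

```text
time: 16.38
position: [0.492, 0.0085, 0.152]
tool_rot: [3.141, -0.047, -0.0]
ft_force: [-0.2, -0.3, 0.2]
grip_width: 0.568
grip_force: 0.0
```

Emit:
send_rows(steps=[{"tx": 0,"ty": 0,"tz": -0.4,"turn": 0,"grip": 0.7},{"tx": 0,"ty": 0,"tz": -0.8,"turn": 0,"grip": 1},{"tx": 0,"ty": 0,"tz": -0.8,"turn": 0,"grip": 1},{"tx": 0.47,"ty": 0.61,"tz": 0,"turn": 0,"grip": 1},{"tx": 0.47,"ty": 0.61,"tz": 0,"turn": 0,"grip": 1},{"tx": 0.47,"ty": 0.61,"tz": 0,"turn": 0,"grip": 1},{"tx": 0.47,"ty": 0.61,"tz": 0,"turn": 0,"grip": 1},{"tx": 0.47,"ty": 0.62,"tz": 0,"turn": 0,"grip": 1},{"tx": 0,"ty": 0,"tz": 0,"turn": 0.55,"grip": 1},{"tx": 0,"ty": 0,"tz": 0,"turn": 0.55,"grip": 1},{"tx": 0,"ty": 0,"tz": 0,"turn": 0,"grip": 1},{"tx": 0,"ty": 0,"tz": 0,"turn": 0,"grip": 1}])

```text
time: 17.88
position: [0.6275, -0.1791, 0.2721]
tool_rot: [3.128, -0.286, -0.0]
ft_force: [0.3, -0.7, -0.6]
grip_width: 1.001
grip_force: 0.0
```

```bash
python3 - <<'E'
from h import *
from bench import ctrl
np.set_printoptions(precision=4,suppress=True)
s=ctrl.get_state();d=ctrl.get_image("wrist");a=ctrl.get_image("scene")
T=tcp(s)@d["T_tool_cam"];np.savez("w3.npz",T=T,**d);np.savez("m5.npz",**a);print(s["position"])
c=np.hstack([cv2.resize(d["pixels"][:320],(480,240)),cv2.resize(a["pixels"][170:290,240:360],(240,240))])
cv2.imwrite("pics/w3.png",c[:,:,::-1])
t=np.load("top0.npz");print("mill",onz(t,[[466,215],[456,227]],[.13,.0]))
E
```

```text
[ 0.6275 -0.1791  0.2721]
mill [[ 0.6654 -0.3851  0.13  ]
 [ 0.6644 -0.3906  0.    ]]
```

View pics/w3.png

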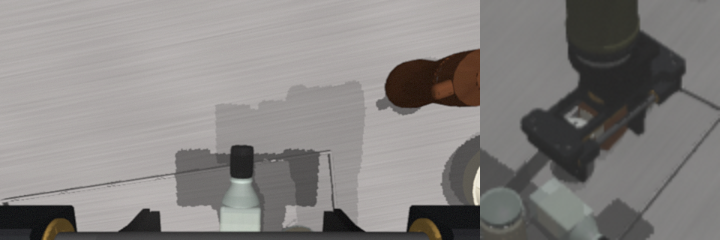

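The wrist view shows the small cap from (241,146) to (242,179), which is full-frame (321,195) to (323,239). It lines up with the tool axis, and the pepper mill is well clear. I've used all 10 picture views, so from here I'll measure with image code and forces.

```bash
python3 - <<'E'
from h import *
np.set_printoptions(precision=4,suppress=True)
d=np.load("w3.npz");T=d["T"]
g=d["pixels"].max(2)[180:250,290:350]<45
n,l,st,c=cv2.connectedComponentsWithStats(g.astype(np.uint8));i=1+st[1:,4].argmax();print(st[i],c[i]+[290,180])
x,y,w,h,_=st[i];x+=290;y+=180
P=onz(d,[[x+w/2,y],[x+w/2,y+h],[x,y+h/2],[x+w,y+h/2]],[.038,.042,.028,.028],T);print(P)
print(onz(d,[[321,195],[323,239]],[.035,.042],T))
m=np.nonzero(l==i);p=np.polyfit(m[0],m[1],1);print("slope px",p[0])
E
```

```text
[  17   14   31   43 1088] [321.9485 216.4917]
[[ 0.6415 -0.1819  0.038 ]
 [ 0.6037 -0.175   0.042 ]
 [ 0.6231 -0.164   0.028 ]
 [ 0.618  -0.1922  0.028 ]]
[[ 0.6405 -0.1804  0.035 ]
 [ 0.6018 -0.1751  0.042 ]]
slope px 0.0039097512903125825
```

Emit:
send_rows(steps=[{"tx": 0.08,"ty": 0,"tz": 0.8,"turn": 0,"grip": 0.6},{"tx": 0,"ty": 0,"tz": 0.8,"turn": 0,"grip": 0.6},{"tx": 0,"ty": 0,"tz": 0.8,"turn": 0,"grip": 0.6},{"tx": 0,"ty": 0,"tz": 0.5,"turn": 0,"grip": 0.6},{"tx": 0,"ty": 0,"tz": 0,"turn": 0,"grip": 0.6},{"tx": 0,"ty": 0,"tz": 0,"turn": 0,"grip": 0.6}])

```text
time: 18.73
position: [0.6333, -0.1803, 0.0998]
tool_rot: [3.128, -0.288, 0.004]
ft_force: [1.2, 0.6, 1.0]
grip_width: 0.61
grip_force: 0.0
```

Emit:
send_rows(steps=[{"tx": 0,"ty": 0,"tz": 0.5,"turn": 0,"grip": 0.6},{"tx": 0,"ty": 0,"tz": 0.4,"turn": 0,"grip": 0.6},{"tx": 0,"ty": 0,"tz": 0.2,"turn": 0,"grip": 0.6},{"tx": 0,"ty": 0,"tz": 0.11,"turn": 0,"grip": 0.6},{"tx": 0,"ty": 0,"tz": 0,"turn": 0,"grip": 0.45},{"tx": 0,"ty": 0,"tz": 0,"turn": 0,"grip": 0.2},{"tx": 0,"ty": 0,"tz": 0,"turn": 0,"grip": 0.2},{"tx": 0,"ty": 0,"tz": 0,"turn": 0,"grip": 0.2},{"tx": 0,"ty": 0,"tz": 0,"turn": 0,"grip": 0.2}], newtons=8)

```text
time: 19.85
position: [0.6328, -0.1803, 0.0261]
tool_rot: [3.128, -0.288, 0.002]
ft_force: [0.3, 0.1, 1.1]
grip_width: 0.317
grip_force: 8.0
```

Emit:
send_rows(steps=[{"tx": -0.04,"ty": 0,"tz": -0.17,"turn": 0,"grip": 0.2},{"tx": -0.04,"ty": 0,"tz": -0.17,"turn": 0,"grip": 0.2},{"tx": -0.06,"ty": 0,"tz": -0.15,"turn": 0,"grip": 0.2},{"tx": -0.06,"ty": 0,"tz": -0.15,"turn": 0,"grip": 0.2},{"tx": -0.07,"ty": 0,"tz": -0.14,"turn": 0,"grip": 0.2},{"tx": -0.07,"ty": 0,"tz": -0.14,"turn": 0,"grip": 0.2},{"tx": -0.09,"ty": 0,"tz": -0.13,"turn": 0,"grip": 0.2},{"tx": -0.09,"ty": 0,"tz": -0.13,"turn": 0,"grip": 0.2},{"tx": -0.11,"ty": 0,"tz": -0.12,"turn": 0,"grip": 0.2},{"tx": -0.11,"ty": 0,"tz": -0.12,"turn": 0,"grip": 0.2},{"tx": -0.12,"ty": 0,"tz": -0.1,"turn": 0,"grip": 0.2},{"tx": -0.12,"ty": 0,"tz": -0.1,"turn": 0,"grip": 0.2}])

```text
time: 21.35
position: [0.5739, -0.1693, 0.123]
tool_rot: [3.128, -0.288, -0.0]
ft_force: [-0.5, 1.1, -1.5]
grip_width: 0.315
grip_force: 8.0
```

Emit:
send_rows(steps=[{"tx": -0.14,"ty": 0,"tz": -0.08,"turn": 0,"grip": 0.2},{"tx": -0.14,"ty": 0,"tz": -0.08,"turn": 0,"grip": 0.2},{"tx": -0.15,"ty": 0,"tz": -0.07,"turn": 0,"grip": 0.2},{"tx": -0.15,"ty": 0,"tz": -0.07,"turn": 0,"grip": 0.2},{"tx": -0.15,"ty": 0,"tz": -0.06,"turn": 0,"grip": 0.2},{"tx": -0.15,"ty": 0,"tz": -0.06,"turn": 0,"grip": 0.2},{"tx": -0.1,"ty": 0,"tz": -0.06,"turn": 0,"grip": 0.2},{"tx": 0,"ty": 0,"tz": -0.08,"turn": 0,"grip": 0.2},{"tx": 0,"ty": 0,"tz": -0.1,"turn": 0,"grip": 0.2},{"tx": 0,"ty": 0,"tz": -0.06,"turn": 0,"grip": 0.2},{"tx": 0,"ty": 0,"tz": 0,"turn": 0,"grip": 0.2},{"tx": 0,"ty": 0,"tz": 0,"turn": 0,"grip": 0.2}])

```text
time: 22.85
position: [0.5166, -0.1586, 0.1657]
tool_rot: [-3.128, 0.288, 0.001]
ft_force: [1.1, -0.0, -1.9]
grip_width: 0.316
grip_force: 8.0
```

Emit:
send_rows(steps=[{"tx": 0,"ty": 0,"tz": 0,"turn": -0.28,"grip": 0.2},{"tx": 0,"ty": 0,"tz": 0,"turn": -0.28,"grip": 0.2},{"tx": 0,"ty": 0,"tz": 0,"turn": -0.28,"grip": 0.2},{"tx": 0,"ty": 0,"tz": 0,"turn": -0.27,"grip": 0.2},{"tx": 0.1,"ty": -0.06,"tz": 0,"turn": 0,"grip": 0.2},{"tx": 0.1,"ty": -0.06,"tz": 0,"turn": 0,"grip": 0.2},{"tx": 0,"ty": 0,"tz": 0.08,"turn": 0,"grip": 0.2},{"tx": 0,"ty": 0,"tz": 0.08,"turn": 0,"grip": 0.2},{"tx": 0,"ty": 0,"tz": 0.05,"turn": 0,"grip": 0.2},{"tx": 0,"ty": 0,"tz": 0,"turn": 0,"grip": 0.2},{"tx": 0,"ty": 0,"tz": 0,"turn": 0,"grip": 0.2}])

```text
time: 24.22
position: [0.5289, -0.1519, 0.1534]
tool_rot: [3.141, -0.045, 0.0]
ft_force: [0.1, 0.0, -3.2]
grip_width: 0.318
grip_force: 8.0
```

```bash
python3 - <<'E'
from h import *
from bench import ctrl
s=ctrl.get_state();a=ctrl.get_image("scene");np.savez("m6.npz",**a);print(s["position"],s["ft_force"],s["torque"])
o=np.load("m5.npz")
g=s["position"]+[0,0,.003]
for t in (0,10,20,30): print(t,proj(a,bottle(g,-1.7,t,.1455,.084,.050)).round(1).tolist())
# glass vs grey table: tint (green/blue minus red)
f=a["pixels"].astype(int);t=(f[...,1]-f[...,0])
sub=t[225:310,235:320];L=f.sum(2)[225:310,235:320]//3
for r in range(18,66,4): print(r+225,' '.join(f"{v:3d}" for v in sub[r,8:70:2]))
E
```

```text
[ 0.52886925 -0.15191857  0.15342955] [ 0.05543048  0.00567839 -3.23256618] [-0.01498793  0.0078011   0.0500314 ]
0 [[281.4, 270.5], [292.4, 258.0], [266.7, 261.9], [283.1, 287.6], [293.6, 275.4], [269.0, 279.2]]
10 [[278.2, 269.3], [289.2, 256.9], [263.5, 259.0], [275.9, 283.7], [286.4, 271.7], [262.0, 273.8]]
20 [[274.8, 267.6], [285.9, 255.3], [260.6, 255.9], [268.7, 278.9], [279.3, 267.1], [255.2, 267.8]]
30 [[271.4, 265.5], [282.5, 253.3], [258.1, 252.7], [261.6, 273.5], [272.3, 261.8], [248.9, 261.4]]
243   0   1   0   0   1   0   1   1   0   0   1   1   1   1   1  -7  -1  -1   1   0   0   0   1   1   1   1  -1  -1  -5 -13 -14
247  -1   0   0  -1   1   1  -1   1   0   1   1   1   1   1   0  -6 -11  -2   1   0   0   0   0   0  -1   1   0  -2  -1  -1   0
251  -1  -2   0   0  -1  -1   0   1   0   1  -1   0   1   0   0   0   0   0   0   0   0  -1  -1  -1   0  -1   0  -1  -1  -1  -1
255  -1  -1   0   0   0   0   1   0   0   1   1  -1   0   1   8   3  -1   1   4   8   9   6   0   0  -1  -1   0  -2  -1   0  -1
259  -2   0   0  -1   1   0  -1   0   0   0   0   0  -1   1   7   8   8   8
[... 248 characters left out ...]
   4   7   4   3   2   0  -1   0   0   0   1  -1  -2  -2  -2
271   6   7   8   7   7   7   8   8   7   1  -1  -1   0  -1   0  -1   2   2   2   3   2  -1  -1  -1  -2  -2   0  -1  -1  -1  -1
275   7   7   7   5   1   3   7   8   8   3  -1   2   2   0  -1  -1   1   2   3   0  -1   0   0  -1   0   0   0  -1  -1  -1  -1
279   7   7   7   5   4   5   7   3   1   0  -1  -1  -1   0   1   2   3   2  -1   0   0   0  -2  -1  -1  -1   0   0  -1  -1  -2
283  -1  -1   0   2  -1   0   0   0  -2  -3   0  -1  -1   0   0  -1  -1  -1   0   0   1   0  -1  -2  -1  -1   0  -1  -2   0  -1
287  -3  -4  -2  -3  -3  -3  -2  -2  -3  -1  -1  -1   0   0  -1  -1  -1  -1  -1   0  -1  -2  -1   0  -1  -2   0  -1  -1   0  -1
```

The tint mask puts the glass bottle's tilt at about 13–15°, as expected. I'll creep down to heel contact.

Emit:
send_rows(steps=[{"tx": 0,"ty": 0,"tz": 0.03,"turn": 0,"grip": 0.2},{"tx": 0,"ty": 0,"tz": 0.02,"turn": 0,"grip": 0.2},{"tx": 0,"ty": 0,"tz": 0,"turn": 0,"grip": 0.2},{"tx": 0,"ty": 0,"tz": 0,"turn": 0,"grip": 0.2}])

```text
time: 24.78
position: [0.5289, -0.1518, 0.1503]
tool_rot: [3.141, -0.045, 0.0]
ft_force: [-0.1, -0.0, -1.8]
grip_width: 0.316
grip_force: 8.0
```

Emit:
send_rows(steps=[{"tx": 0,"ty": 0,"tz": 0.02,"turn": 0,"grip": 0.2},{"tx": 0,"ty": 0,"tz": 0,"turn": 0,"grip": 0.2},{"tx": 0,"ty": 0,"tz": 0,"turn": 0,"grip": 0.2}])

```text
time: 25.15
position: [0.5288, -0.1518, 0.1491]
tool_rot: [3.141, -0.045, -0.0]
ft_force: [-1.0, -0.4, -2.8]
grip_width: 0.32
grip_force: 8.0
```

Emit:
send_rows(steps=[{"tx": 0,"ty": 0,"tz": 0.02,"turn": 0,"grip": 0.2},{"tx": 0,"ty": 0,"tz": 0,"turn": 0,"grip": 0.2},{"tx": 0,"ty": 0,"tz": 0,"turn": 0,"grip": 0.2}])

```text
time: 25.52
position: [0.5292, -0.1518, 0.1484]
tool_rot: [3.141, -0.045, 0.001]
ft_force: [-0.3, 1.0, 1.4]
grip_width: 0.317
grip_force: 8.0
```

Emit:
send_rows(steps=[{"tx": 0,"ty": 0,"tz": 0.015,"turn": 0,"grip": 0.2},{"tx": 0,"ty": 0,"tz": 0,"turn": 0,"grip": 0.2},{"tx": 0,"ty": 0,"tz": 0,"turn": 0,"grip": 0.2}])

```text
time: 25.9
position: [0.5298, -0.1517, 0.1482]
tool_rot: [3.141, -0.045, 0.003]
ft_force: [0.7, 0.9, 5.2]
grip_width: 0.32
grip_force: 8.0
```

Emit:
send_rows(steps=[{"tx": -0.05,"ty": 0,"tz": -0.01,"turn": 0,"grip": 0.2},{"tx": -0.05,"ty": 0,"tz": 0,"turn": 0,"grip": 0.2},{"tx": -0.05,"ty": 0,"tz": 0,"turn": 0,"grip": 0.2},{"tx": -0.05,"ty": 0,"tz": 0,"turn": 0,"grip": 0.2},{"tx": 0,"ty": 0,"tz": 0,"turn": 0,"grip": 0.2}])

```text
time: 26.52
position: [0.5165, -0.1515, 0.1477]
tool_rot: [3.141, -0.045, -0.0]
ft_force: [-0.0, 0.7, 5.4]
grip_width: 0.317
grip_force: 8.0
```

Emit:
send_rows(steps=[{"tx": -0.05,"ty": 0,"tz": -0.006,"turn": 0,"grip": 0.2},{"tx": -0.05,"ty": 0,"tz": 0,"turn": 0,"grip": 0.2},{"tx": -0.05,"ty": 0,"tz": 0,"turn": 0,"grip": 0.2},{"tx": -0.05,"ty": 0,"tz": 0,"turn": 0,"grip": 0.2},{"tx": 0,"ty": 0,"tz": 0,"turn": 0,"grip": 0.2}])

```text
time: 27.15
position: [0.504, -0.1511, 0.1474]
tool_rot: [-3.141, 0.045, 0.002]
ft_force: [0.5, 0.5, -3.2]
grip_width: 0.317
grip_force: 8.0
```

```bash
cat >> h.py <<'E'
def tint(a,g,s=.1455,ts=(-5,0,5,10),z=.084,w=.05):
    for t in ts: print(t,proj(a,bottle(g,-1.7,t,s,z,w)).round(1).tolist())
    f=a["pixels"].astype(int);t=(f[...,1]-f[...,0])
    print('    ',' '.join(f"{v%100:2d}" for v in range(254,292)))
    for r in range(250,296,2): print(r,' '.join(f"{v:2d}" if v>1 else ' .' for v in t[r,254:292]))
E
python3 - <<'E'
from h import *
from bench import ctrl
s=ctrl.get_state();a=ctrl.get_image("scene");print(s["position"],s["ft_force"],s["torque"])
tint(a,s["position"]+[0,0,.003])
E
```

```text
[ 0.50403637 -0.15112466  0.14741728] [ 0.48591427  0.53160236 -3.18687631] [-0.00221022  0.00225517  0.02368147]
-5 [[275.7, 267.8], [286.7, 255.5], [261.3, 260.3], [279.7, 286.1], [290.2, 274.0], [265.9, 278.7]]
0 [[274.2, 267.4], [285.2, 255.2], [259.7, 259.0], [276.2, 284.5], [286.7, 272.5], [262.4, 276.3]]
5 [[272.6, 266.9], [283.7, 254.7], [258.1, 257.6], [272.7, 282.7], [283.2, 270.8], [258.9, 273.7]]
10 [[271.0, 266.3], [282.1, 254.1], [256.6, 256.1], [269.1, 280.7], [279.7, 268.8], [255.4, 270.9]]
     54 55 56 57 58 59 60 61 62 63 64 65 66 67 68 69 70 71 72 73 74 75 76 77 78 79 80 81 82 83 84 85 86 87 88 89 90 91
250  2  .  .  .  .  .  .  .  .  .  .  .  .  .  .  .  .  .  .  .  .  3  3  .  .  .  .  .  .  .  .  .  .  .  .  .  .  .
252  .  .  .  .  .  .  .  .  .  .  7  5  .  .  .  .  .  .  .  .  5  9  9  7  6  3  .  .  .  .  .  .  .  .  .  .  .  .
254  .  .  .  .  .  .  .  .  2  7  8  8  9  7  7  3  .  6  8  8  9  9  9  9  9  8  8  5  4  .  .  .  .  .  .  .  .  .
256  .  .  .  .  .  .  .  .  6  8 10  9  8  8  8  8  8  8  8  8  8  7  8  9  9  7  7  5  3  .  .  .  .  .  .  .  . 
[... 1544 characters left out ...]
 .  .  .  .  .  .  .  .  2  .  .  .  .  .  .  .  .  .  .  .  .  .  .  .  .  .  .  .  .  .  .  .  .  .  .  .  .
286  .  .  .  .  .  .  .  .  .  2  .  .  .  .  .  .  .  .  .  .  .  .  .  .  .  .  .  .  .  .  .  .  .  .  .  .  .  .
288  .  .  .  .  .  .  .  .  .  .  .  .  .  .  .  .  .  .  .  .  .  .  .  .  .  .  .  .  .  .  .  .  .  .  .  .  .  .
290  .  .  .  .  .  .  .  .  .  .  .  .  .  .  .  .  .  .  .  .  .  .  .  .  .  .  .  .  .  .  .  .  .  .  .  .  .  .
292  .  .  .  .  .  .  .  .  .  .  .  .  .  .  .  .  .  .  .  .  .  .  .  .  .  .  .  .  .  .  .  .  .  .  .  .  .  .
294  .  .  .  .  .  .  .  .  .  .  .  .  .  .  .  .  .  .  .  .  .  .  .  .  .  .  .  .  .  .  .  .  .  .  .  .  .  .
```

The mask puts the tilt at about 5°, with the base just touching. I'll lower a little and finish the drag.

Emit:
send_rows(steps=[{"tx": 0,"ty": 0,"tz": 0.015,"turn": 0,"grip": 0.2},{"tx": 0,"ty": 0,"tz": 0.01,"turn": 0,"grip": 0.2},{"tx": 0,"ty": 0,"tz": 0,"turn": 0,"grip": 0.2}])

```text
time: 27.58
position: [0.5053, -0.1511, 0.1471]
tool_rot: [3.141, -0.045, 0.001]
ft_force: [-0.6, -0.1, 3.5]
grip_width: 0.317
grip_force: 8.0
```

Emit:
send_rows(steps=[{"tx": -0.05,"ty": 0,"tz": 0,"turn": 0,"grip": 0.2},{"tx": -0.05,"ty": 0,"tz": 0.004,"turn": 0,"grip": 0.2},{"tx": -0.05,"ty": 0,"tz": 0.008,"turn": 0,"grip": 0.2},{"tx": -0.05,"ty": 0,"tz": 0.008,"turn": 0,"grip": 0.2},{"tx": 0,"ty": 0,"tz": 0,"turn": 0,"grip": 0.2}])

```text
time: 28.2
position: [0.4937, -0.151, 0.1462]
tool_rot: [3.14, -0.045, 0.004]
ft_force: [1.6, 0.3, 4.7]
grip_width: 0.317
grip_force: 8.0
```

Emit:
send_rows(steps=[{"tx": -0.04,"ty": 0,"tz": 0.006,"turn": 0,"grip": 0.2},{"tx": -0.03,"ty": 0,"tz": 0,"turn": 0,"grip": 0.2},{"tx": 0,"ty": 0,"tz": 0,"turn": 0,"grip": 0.2}])

```text
time: 28.58
position: [0.4902, -0.151, 0.1465]
tool_rot: [3.14, -0.045, 0.006]
ft_force: [1.7, 0.0, 7.5]
grip_width: 0.313
grip_force: 8.0
```

```bash
python3 - <<'E'
from h import *
from bench import ctrl
s=ctrl.get_state();a=ctrl.get_image("scene");print(s["position"],s["ft_force"],s["torque"])
tint(a,s["position"]+[0,0,.003],ts=(-2,0,2))
E
```

```text
[ 0.49020557 -0.15101829  0.14648504] [1.68714841 0.04705392 7.48993083] [ 0.03705083 -0.41759794 -0.01783837]
-2 [[270.7, 265.5], [281.8, 253.3], [256.4, 257.5], [273.7, 283.1], [284.2, 271.2], [260.0, 275.2]]
0 [[270.1, 265.4], [281.2, 253.2], [255.7, 257.0], [272.3, 282.5], [282.8, 270.6], [258.6, 274.3]]
2 [[269.5, 265.2], [280.6, 253.0], [255.1, 256.4], [270.9, 281.8], [281.5, 269.9], [257.2, 273.2]]
     54 55 56 57 58 59 60 61 62 63 64 65 66 67 68 69 70 71 72 73 74 75 76 77 78 79 80 81 82 83 84 85 86 87 88 89 90 91
250  .  .  .  .  .  .  .  .  .  .  .  2  .  .  .  .  3  8  9  7  8  4  .  .  .  .  .  .  .  .  .  .  .  .  .  .  .  .
252  .  .  .  .  .  .  .  4  8  8  7  3  2  9  8  9  8  7  8  8  8  8  9  7  7  4  .  .  .  .  .  .  .  .  .  .  .  .
254  .  .  .  .  .  .  6  8  9  8  8  9  8  9  9  8  8  8  9  8  8  9  8  7  7  6  4  .  .  .  .  .  .  .  .  .  .  .
256  .  .  .  .  3  7  7  8  8  9  8  8  9  9  9  9  8  8  8  7  8  8  8  6  4  3  3  .  .  .  .  .  .  .  .  .  .  .
258  .  .  .  5  6  8  8  7  9  8  9  8  9  8  9  7  8  8  7  8  8  8  7  3  3  4  3  .  .  .  .  . 
[... 1441 characters left out ...]
 .  .  .  .  .  .  .  .  2  .  .  .  .  .  .  .  .  .  .  .  .  .  .  .  .  .  .  .  .  .  .  .  .  .  .  .  .
286  .  .  .  .  .  .  .  .  .  2  .  .  .  .  .  .  .  .  .  .  .  .  .  .  .  .  .  .  .  .  .  .  .  .  .  .  .  .
288  .  .  .  .  .  .  .  .  .  .  .  .  .  .  .  .  .  .  .  .  .  .  .  .  .  .  .  .  .  .  .  .  .  .  .  .  .  .
290  .  .  .  .  .  .  .  .  .  .  .  .  .  .  .  .  .  .  .  .  .  .  .  .  .  .  .  .  .  .  .  .  .  .  .  .  .  .
292  .  .  .  .  .  .  .  .  .  .  .  .  .  .  .  .  .  .  .  .  .  .  .  .  .  .  .  .  .  .  .  .  .  .  .  .  .  .
294  .  .  .  .  .  .  .  .  .  .  .  .  .  .  .  .  .  .  .  .  .  .  .  .  .  .  .  .  .  .  .  .  .  .  .  .  .  .
```

The edges now match an upright bottle. I'll relax the load and soften the grip.

Emit:
send_rows(steps=[{"tx": 0.015,"ty": 0,"tz": -0.01,"turn": 0,"grip": 0.2},{"tx": 0.01,"ty": 0,"tz": 0,"turn": 0,"grip": 0.2},{"tx": 0,"ty": 0,"tz": 0,"turn": 0,"grip": 0.2},{"tx": 0,"ty": 0,"tz": 0,"turn": 0,"grip": 0.2}], newtons=3)

```text
time: 29.12
position: [0.4901, -0.1508, 0.1455]
tool_rot: [3.141, -0.045, -0.0]
ft_force: [1.4, 0.9, 4.2]
grip_width: 0.319
grip_force: 3.0
```

Emit:
send_rows(steps=[{"tx": 0.012,"ty": 0,"tz": -0.002,"turn": 0,"grip": 0.2},{"tx": 0,"ty": 0,"tz": 0,"turn": 0,"grip": 0.2},{"tx": 0,"ty": 0,"tz": 0,"turn": 0,"grip": 0.2}])

```text
time: 29.5
position: [0.4907, -0.1507, 0.1454]
tool_rot: [3.141, -0.045, -0.001]
ft_force: [0.3, -0.6, 3.6]
grip_width: 0.316
grip_force: 3.0
```

Resting on the floor with little side load; release and retreat upward.

Emit:
send_rows(steps=[{"tx": 0,"ty": 0,"tz": 0,"turn": 0,"grip": 0.34},{"tx": 0,"ty": 0,"tz": 0,"turn": 0,"grip": 0.36},{"tx": 0,"ty": 0,"tz": 0,"turn": 0,"grip": 0.45},{"tx": 0,"ty": 0,"tz": 0,"turn": 0,"grip": 0.6},{"tx": 0,"ty": 0,"tz": -0.3,"turn": 0,"grip": 0.7},{"tx": 0,"ty": 0,"tz": -0.8,"turn": 0,"grip": 0.8},{"tx": 0,"ty": 0,"tz": -0.8,"turn": 0,"grip": 0.8},{"tx": 0,"ty": 0.7,"tz": -0.6,"turn": 0,"grip": 0.8},{"tx": 0,"ty": 0.9,"tz": -0.2,"turn": 0,"grip": 0.8},{"tx": 0,"ty": 0.9,"tz": 0,"turn": 0,"grip": 0.8},{"tx": 0,"ty": 0.9,"tz": 0,"turn": 0,"grip": 0.8},{"tx": 0,"ty": 0.9,"tz": 0,"turn": 0,"grip": 0.8}])

```text
time: 31.0
position: [0.4835, -0.4103, 0.3094]
tool_rot: [3.14, -0.045, 0.002]
ft_force: [0.3, -0.0, -0.1]
grip_width: 0.802
grip_force: 0.0
```

```bash
python3 - <<'E'
from h import *
from bench import ctrl
s=ctrl.get_state();print(s["time"],s["position"])
a=ctrl.get_image("scene");b=ctrl.get_image("top");np.savez("f_s.npz",**a);np.savez("f_t.npz",**b)
np.set_printoptions(precision=4,suppress=True)
# black caps and changed regions
for n,d,rect in (("scene",a,(240,170,130,120)),("top",b,(275,205,150,90))):
    x,y,w,h=rect;m=(d["pixels"][y:y+h,x:x+w].max(2)<50).astype(np.uint8)
    k,l,st,c=cv2.connectedComponentsWithStats(m)
    for i in range(1,k):
        if 25<st[i,4]<400: print(n,st[i],c[i]+[x,y])
for g,z in (((.492,.0085),.175),((.4905,-.1507),.157)):
    P=[[*g,z-.038],[*g,z]];print("pred cap bottom/top scene",proj(a,P).round(1).tolist(),"top",proj(b,P).round(1).tolist())
# tall bottle colour
f=a["pixels"].astype(int);m=((f[...,0]-f[...,2])>25)[200:260,270:345].astype(np.uint8);k,l,st,c=cv2.connectedComponentsWithStats(m);i=1+st[1:,4].argmax();print("orange",st[i][:4]+[270,200,0,0],c[i]+[270,200])
cn=cv2.findContours((l==i).astype(np.uint8),0,2)[0][0];print((cv2.approxPolyDP(cn,2,True).reshape(-1,2)+[270,200]).tolist())
print("pred",proj(a,bottle(np.array([.492,.0085,.159]),-1.7,0,.156,.098,.054)).round(1).tolist())
tint(a,np.array([.4905,-.1507,.1485]),ts=(0,))
E
```

```text
31.0 [ 0.48345495 -0.41034362  0.30943114]
scene [56 29  9 11 77] [299.987  204.5455]
scene [ 23  68  11  14 119] [267.9916 244.7647]
top [44 52  8 10 68] [322.6029 261.8529]
top [102  58   9   9  57] [380.7895 266.9298]
pred cap bottom/top scene [[300.8, 207.1], [300.4, 198.0]] top [[322.4, 262.1], [322.6, 259.5]]
pred cap bottom/top scene [[267.8, 248.2], [266.7, 239.5]] top [[379.7, 269.0], [381.4, 266.6]]
orange [289 208  24  18] [300.8153 216.5743]
[[312, 214], [305, 208], [302, 211], [296, 209], [289, 218], [303, 225]]
pred [[303.3, 225.4], [314.1, 213.6], [288.1, 217.3], [304.1, 246.3], [314.3, 234.8], [289.6, 238.4]]
0 [[270.3, 265.5], [281.4, 253.4], [255.9, 257.1], [272.5, 282.6], [283.0, 270.7], [258.7, 274.4]]
     54 55 56 57 58 59 60 61 62 63 64 65 66 67 68 69 70 71 72 73 74 75 76 77 78 79 80 81 82 83 84 85 86 87 88 89 90 91
250  .  .  .  .  .  .  .  .  .  .  4  .  .  .  .  .  .  .  .  6  6  4  .  .  .  .  .  .  .  .  .  .  .  .  .  .  .  .
252  .  .  .  .  .  .  .  .  .  7  8  7  5  4  .  4  2  8  8  8  7  8  9  6  5  2  .  .  .  .  .  .  .  .  .  .  .  .
254  .  .  . 
[... 1764 characters left out ...]
 .  .  .  .  .  .  .  .  .  .  .  .  .  .  .  .  .  .  .  .  .  .  .  .  .  .  .  .  .  .  .  .  .  .  .  .  .
286  .  .  .  .  .  .  .  .  .  2  .  .  .  .  .  .  .  .  .  .  .  .  .  .  .  .  .  .  .  .  .  .  .  .  .  .  .  .
288  .  .  .  .  .  .  .  .  .  .  .  .  .  .  .  .  .  .  .  .  .  .  .  .  .  .  .  .  .  .  .  .  .  .  .  .  .  .
290  .  .  .  .  .  .  .  .  .  .  .  .  .  .  .  .  .  .  .  .  .  .  .  .  .  .  .  .  .  .  .  .  .  .  .  .  .  .
292  .  .  .  .  .  .  .  .  .  .  .  .  .  .  .  .  .  .  .  .  .  .  .  .  .  .  .  .  .  .  .  .  .  .  .  .  .  .
294  .  .  .  .  .  .  .  .  .  .  .  .  .  .  .  .  .  .  .  .  .  .  .  .  .  .  .  .  .  .  .  .  .  .  .  .  .  .
```

Both caps and body edges match the upright projection to about a pixel (2–3 mm). Handing in.

```bash
python3 -c "
from bench import ctrl
print(ctrl.close_job())"
```

```text
the job is handed in; nothing more can be done
None
```

Both bottles are standing upright in their gaps, in line with the row and released on the tray floor, at about 31 s of the 64 s limit; the job is handed in. I checked the bottles by image code only, and did not re-measure the other items at the end.

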